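Find the well of a bisque tealight holder and hold it up for glazing

ROBOT

A 6-joint arm with a two-finger parallel gripper is mounted at the origin on the work surface. World frame = base frame: x ahead of the robot, y to its left, z up, the work surface at z = 0. Lengths are in m, angles in rad, forces in N, time in s.
With the tool pointing down it reaches from about 0.35 to 0.775 m from the base axis. Payload 7.3 kg.
Tool frame: the origin (TCP) lies at the very end of the fingers, on their centre line; the grasp point (between the pads) lies 19 mm behind it (robot.hold_point_z is the distance from the TCP to the grasp point, in m); z points along the fingers, y is the direction in which the jaws open and shut (so a half turn about z gives the same grasp; the last joint's range is limited). The gripper opens to 92 mm and grips with 3 to 60 N. Pads are 19 mm wide; open, the fingers measure 130 mm over their backs; the gripper's body (75 mm by 190 mm) begins 47 mm behind the grasp point.
Start: joints at [-0.146, 0.342, 1.524, -0, 1.275, -0.146], TCP at [0.525, 0, 0.227] pointing down, gripper open.
Joint ranges: [-2.53, 2.53], [-0.77, 2.02], [0.04, 2.7], [-1, 4.14], [0.28, 2.66], [-3.11, 3.11]. Speed limits (rad/s): [2.57, 2.57, 3.14, 3.14, 3.14, 3.14].

INTERFACE

Orientations are given as [roll, pitch, yaw] about the fixed x, y, z axes, in that order (R = Rz(yaw) Ry(pitch) Rx(roll)).
In Python, from cell import monitor, viewer, robot gives the robot as it stands.
- The arm moves only by the tool move_arm, never from a script. Its argument "deltas" is a list of rows, each an object of numbers: "x", "y", "z": the shift along the tool's x, y, z in m; "wx", "wy", "wz": the turn, a rotation vector about the tool's x, y, z in degrees; "hand": the opening, from 0 (shut) to 1 (fully open). In form: [{"x": .., "y": .., "z": .., "wx": .., "wy": .., "wz": .., "hand": ..}, ...]. A call has 1 to 8 rows; each row is the pose to reach, as a shift and turn from the pose commanded when the call began, along the tool's axes at that moment; what a row does not reach only later rows make up. A row lasts 1/8 s, in which the tool goes at most 62.5 mm and 10.7 degrees, less where a joint would pass 70% of its speed; a pose out of reach is approached as far as the arm can. A call with a gripper value outside its range is refused whole. The fingers move at their own pace and stop on an object; "grip_force" is the grip in N (left out, the last holds). Time passes only in rows, so rows that repeat a pose let the fingers close. It gives the time, the measured TCP pose, the force and the opening at its end, in the units of the state.
- monitor.observe(): the state, without advancing time (a new reading comes with each control period).
- viewer.read_camera(name): name is "scene" or "side" or "wrist"; returns the picture (420x560x3 uint8, red, green, blue); there is no depth.
- viewer.camera_params(name): a dict with "camera_matrix" (3x3 intrinsics, pixels), "k1" (the pictures are not rectified: a ray, as slopes to the right and down, at radius r is drawn at 1 + k1 r^2 times it, then the intrinsics apply), "R" (3x3) and "t" (3): a world point X has camera coordinates R X + t. Camera axes: x right, y down, z forward; pixel columns grow to the right and rows downward; lengths in m; the calibration is good to about 2 mm. A picture is of the moment at which its call begins: read the wrist's pose just before it. camera_params takes no time and is no camera call; for the wrist camera it gives the pose at the moment of the call.
- robot.hand_in(): hands the job in, once; it reports no verdict.
The state is a dict: "time": time; "qpos": joint angles; "qvel": joint speeds; "joint_efforts": joint torques, N m; "tool_pos": TCP position; "tool_rot": TCP orientation; "contact_force": force on the tool from outside, world axes, zero at the start; "torque": the same for the moment, N m; "opening": finger opening in m.
Only numpy, scipy, OpenCV 4.12 (cv2) and the standard library are available. Lean on these libraries where they do the work, as an engineer would, in place of code of your own. Each camera call takes 0.05 s, during which the arm holds its last target. There are 200 camera calls.

TASK

I want to brush glaze into the well of the pink, unglazed tealight holder that lies on its side on the ware board, and from here I cannot see which of its two ends the well is in: feel for it, then pick the holder up round its sides and turn it well-up. Finish while still holding it for me, steady, with the well facing straight up and the holder at least 10 cm clear of the board. Bisque chips, so do not drop or bang it, and leave the blue holder, the beaker and the glaze jar where they stand.

Things in the scene. Friction and masses are not known exactly. Their poses are not given: they have to be found in the camera images.
- holder: Pale pink unglazed tealight holder, 0.3 kg: eight-sided prism, 54 mm across flats, 66 mm long, lying on a flat, two flats upright at its sides. One end is flat; the other has the well, a blind hole 40 mm across, 20 mm deep, 7 mm wall. Origin at its middle, 27 mm above the board; z along its length. Which z end has the well is not told: feel or look. Slides on the board if pushed with 1.5-4 N.
- board: Ware board: flat pine plank, 240 mm (its x) by 680 mm (its y) and 18 mm thick, lying fixed on the table. Origin at the centre of its underside; its top is 18 mm above the table.
- glazed: Bystander: a finished tealight holder of the same shape and size in blue glaze, standing near one end of the board, well up, with a tealight in it. Origin at its middle, 33 mm above the board; z up.
- jar: Bystander: white glaze jar with a blue lid, 62 mm in diameter, 70 mm tall, standing near the other end of the board. Origin at the centre of its underside; z up.
- beaker: Bystander: plain bisque beaker, 72 mm in diameter at the rim, 82 mm tall, standing on the table beyond the board. Origin at the centre of its underside; z up.
Mind the look-alikes: they are no part of the job. Leave any green look-alike of the holder alone.

How it is judged:
At the end, for the whole second after the job is handed in: The fingers hold the bisque holder round its sides (grasp point within 35 mm of its middle), well mouth (z of well_floor) up within 0.17 rad, at rest, its middle over 145 mm above the table, off the board; blue holder, jar and beaker within 20 mm of where they were (angle between well_floor's own z axis and vertical below 0.17 rad and height (world z) of holder above 0.145 m and contact force between the fingers and holder above 1 N and distance between the grasp point and holder below 0.035 m and contact force between holder and board below 0.1 N and linear speed of holder below 0.02 m/s and angular speed of holder below 0.15 rad/s and distance of each of glazed, jar, beaker from where it was at the start of the episode below 0.02 m); the arm keeps its last pose, push and grip.
It fails at once if the holder is dropped or banged: it strikes the board with over 60 N, or falls loose at over 1 m/s (5 cm or more) (contact force between holder and board above 60 N or (linear speed of holder above 1 m/s and contact force between the fingers and holder below 0.1 N)).
It fails at once if a bystander is shifted by more than 20 mm (distance of any of glazed, jar, beaker from where it was at the start of the episode above 0.02 m).
It also fails if it takes over 48 s, if anything falls off the work surface, if the arm or the gripper's body presses on something with over 40 N, if the wrist force passes 120 N, or if a joint passes its speed limit or range.

## Working session

There is one attempt and no reset: what is moved stays moved. The work goes in short steps, Python scripts to look and compute and a tool call to move; the robot and the scene stay as the last step left them, time stands still between calls to the robot, and variables do not carry over. Pictures are saved under pics/ and viewed, about 8 in all and at most 12, crops included, and the job is handed in when it is done.

Besides the shell and the picture viewer there is one more tool, called after "Call:" as name([rows], argument=value, ...), one row to a line, values as JSON. move_arm: Moves the arm, as the interface text tells. Its arguments: {"type":"object","properties":{"deltas":{"type":"array","items":{"type":"object","properties":{"x":{"type":"number"},"y":{"type":"number"},"z":{"type":"number"},"wx":{"type":"number"},"wy":{"type":"number"},"wz":{"type":"number"},"hand":{"type":"number"}}}},"grip_force":{"type":"number"}},"required":["deltas"]}

```bash
mkdir -p pics; ls; cat > h.py <<'E'
import numpy as np, cv2
from cell import monitor, viewer, robot
def snap(n,f):
    p=viewer.camera_params(n); im=np.array(viewer.read_camera(n)); cv2.imwrite('pics/'+f,im[:,:,::-1]); return p,im
def ray(p,uv):
    K=np.array(p["camera_matrix"]);R=np.array(p["R"]);t=np.array(p["t"])
    d=np.linalg.solve(K,[uv[0],uv[1],1.])[:2]; s=d.copy()
    for _ in range(30): s=d/(1+p["k1"]*(s@s))
    return -R.T@t, R.T@np.array([s[0],s[1],1.])
def onz(p,uv,z):
    c,d=ray(p,uv); return c+d*(z-c[2])/d[2]
def proj(p,X):
    c=np.array(p["R"])@np.array(X)+np.array(p["t"]); s=c[:2]/c[2]; s=s*(1+p["k1"]*(s@s))
    return (np.array(p["camera_matrix"])@[s[0],s[1],1])[:2]
def tri(obs):
    A=0;b=0
    for p,uv in obs:
        c,d=ray(p,uv); d=d/np.linalg.norm(d); P=np.eye(3)-np.outer(d,d); A=A+P; b=b+P@c
    return np.linalg.solve(A,b)
E
python3 - <<'E'
from h import *
s=monitor.observe(); print(s)
a=[snap(n,n+'0.png') for n in ("scene","side","wrist")]
for p,_ in a: print(p)
cv2.imwrite('pics/all0.png',cv2.resize(np.vstack([np.hstack([a[0][1],a[1][1]]),np.hstack([a[2][1],a[2][1]*0])])[:,:,::-1],(800,600)))
E
```

```text
pics
{'time': 0.0, 'qpos': array([-1.45979068e-01,  3.42724842e-01,  1.52503190e+00,  4.79312664e-06,
        1.27537989e+00, -1.45991341e-01]), 'qvel': array([-0.00119574,  0.0002047 ,  0.00026374, -0.00179577,  0.00193986,
        0.00054097]), 'joint_efforts': array([ 7.61924657e-04, -4.31245601e+01, -2.44219762e+01,  7.17750052e-02,
        5.59406646e-02, -1.04314388e-04]), 'tool_pos': array([5.24591580e-01, 9.47700904e-05, 2.26038665e-01]), 'tool_rot': array([-3.14006577e+00, -2.29142262e-04,  1.57080703e+00]), 'contact_force': array([-0.21348107,  0.97627317,  0.15072871]), 'torque': array([-0.03756065, -0.01521906, -0.00455551]), 'opening': 0.09197417484485867}
{'camera_matrix': array([[384.15072582,   0.        , 274.1496037 ],
       [  0.        , 384.15072582, 211.03146908],
       [  0.        ,   0.        ,   1.        ]]), 'k1': -0.05625024091732304, 'R': array([[-0.28682398,  0.95797697, -0.00348149],
       [ 0.82620449,  0.24552778, -0.50705252],
       [-0.48488983, -0.14831124, -0.86190813]]), 't': array([ 0.09665085, -0.4340056 ,  1.29603668])}
{'camera_matrix': array([[450.04500901,   0.        , 277.35132697],
       [  0.        , 450.04500901, 209.23748308],
       [  0.        ,   0.        ,   1.        ]]), 'k1': -0.022420756780485062, 'R': array([[ 0.9049052 , -0.42514926, -0.0198667 ],
       [-0.31379568, -0.63490544, -0.70599388],
       [ 0.28753929,  0.64509162, -0.70793923]]), 't': array([-0.49742253,  0.23084672,  0.86690295])}
{'camera_matrix': array([[295.20711567,   0.        , 283.41690155],
       [  0.        , 295.20711567, 207.51071035],
       [  0.        ,   0.        ,   1.        ]]), 'k1': -0.001255775776400208, 'R': array([[ 9.99999313e-01,  1.16061960e-03, -1.64655683e-04],
       [ 1.16129504e-03, -9.61689648e-01,  2.74138054e-01],
       [ 1.59822333e-04, -2.74138057e-01, -9.61690335e-01]]), 't': array([-0.52582114, -0.03516323,  0.39007086])}
```

View pics/all0.png

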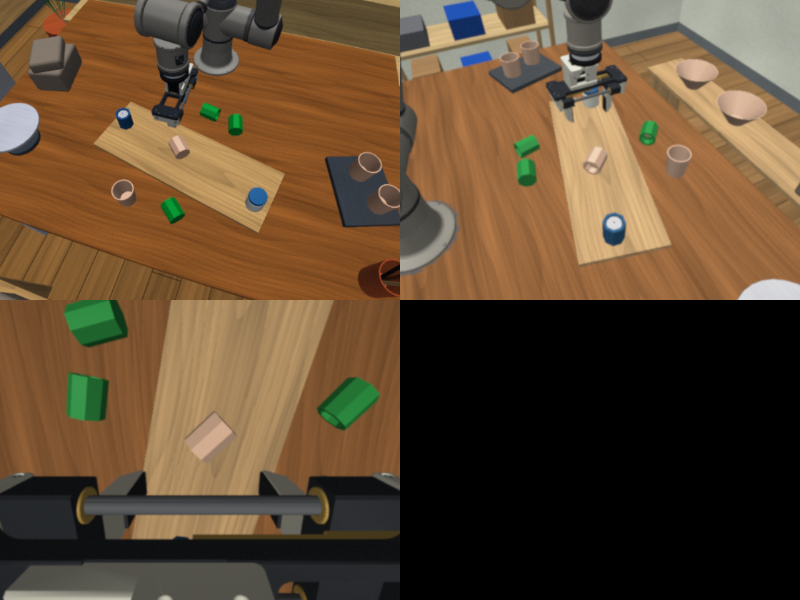

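The overview shows the pink holder mid-board: scene (178,147), side (595,160) and wrist (210,437) in the mosaic. Green look-alikes lie around it. Next I'll zoom in and mask by colour.

```bash
python3 - <<'E'
import cv2,numpy as np
s=cv2.imread('pics/side0.png');c=cv2.imread('pics/scene0.png');w=cv2.imread('pics/wrist0.png')
f=lambda im,x,y,r:cv2.resize(im[y-r:y+r,x-r:x+r],(400,400),interpolation=cv2.INTER_CUBIC)
cv2.imwrite('pics/crop0.png',np.hstack([f(s,273,224,32),f(c,251,207,32)]))
for n,im,(x,y) in(('side',s,(273,224)),('scene',c,(251,207)),('wrist',w,(294,192))):
    h=cv2.cvtColor(im,cv2.COLOR_BGR2HSV); print(n,[h[y+d,x+e].tolist() for d,e in((0,0),(-8,0),(8,0),(0,-8),(0,8),(0,40),(30,30))])
E
```

```text
side [[15, 68, 230], [16, 61, 239], [14, 77, 146], [16, 64, 238], [13, 78, 194], [17, 106, 214], [17, 108, 204]]
scene [[14, 67, 229], [13, 69, 229], [11, 92, 91], [12, 85, 171], [12, 80, 192], [17, 125, 191], [17, 125, 180]]
wrist [[13, 81, 211], [13, 81, 190], [13, 81, 211], [13, 80, 197], [13, 81, 211], [17, 113, 165], [17, 113, 162]]
```

View pics/crop0.png

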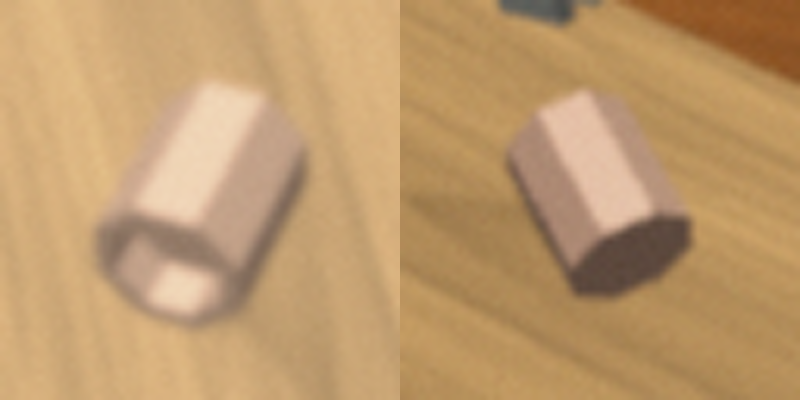

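Two views agree on the ends. The side view shows the open well at the near end, crop (170,265). The scene view shows a flat dark face at the opposite end, crop (630,255). Next I'll measure the pose.

```bash
cat >> h.py <<'E'
def pink(im,xy,vmin=60):
    h=cv2.cvtColor(im,cv2.COLOR_RGB2HSV); m=((h[:,:,0]<17)&(h[:,:,1]<97)&(h[:,:,2]>vmin)).astype(np.uint8)
    m=cv2.morphologyEx(m,cv2.MORPH_OPEN,np.ones((3,3)))
    n,l,st,c=cv2.connectedComponentsWithStats(m); i=min(range(1,n),key=lambda i:np.linalg.norm(c[i]-xy)+(1e3 if st[i,4]<80 else 0))
    return (l==i).astype(np.uint8),c[i],st[i]
E
python3 - <<'E'
from h import *
P={n:viewer.camera_params(n) for n in("scene","side","wrist")}
I={n:cv2.imread(f'pics/{n}0.png')[:,:,::-1].copy() for n in P}
for n in P: print(n,'cam',np.round(ray(P[n],(280,210))[0],3))
T={}
for n,xy,v in(("side",(273,224),218),("scene",(251,207),212),("wrist",(294,192),203)):
    m,c,s=pink(I[n],xy); mt,ct,s2=pink(I[n],xy,v)
    q=cv2.minAreaRect(cv2.findContours(mt,0,1)[0][0]); T[n]=cv2.boxPoints(q)
    print(n,'all',c.round(1),s,'top',ct.round(1),s2,'onz72',onz(P[n],ct,.072).round(4)); 
    Q=np.array([onz(P[n],u,.072)[:2] for u in T[n]]); L=np.roll(Q,-1,0)-Q; print(Q.round(3).tolist(),np.linalg.norm(L,axis=1).round(3),np.degrees(np.arctan2(L[:,1],L[:,0])).round(1))
    T[n]=ct
for k in(("side","scene"),("side","wrist"),("scene","wrist"),("side","scene","wrist")): print(k,tri([(P[n],T[n]) for n in k]).round(4))
r=lambda n,x,y,k:cv2.resize(I[n][y-k:y+k,x-k:x+k],(400,400),interpolation=cv2.INTER_CUBIC)
E
```

```text
scene cam [1.015 0.206 0.897]
side cam [ 0.273 -0.624  0.767]
wrist cam [0.526 0.074 0.385]
side all [272.7 224.7] [256 205  34  40 904] top [271.7 216.7] [263 205  18  22 187] onz72 [ 0.535  -0.0061  0.072 ]
[[0.508, -0.017], [0.556, 0.033], [0.568, 0.01], [0.52, -0.038]] [0.069 0.026 0.068 0.025] [  45.8  -61.4 -135.1  120.2]
scene all [250.3 205.3] [237 190  28  32 607] top [249.7 200.3] [242 191  16  20 171] onz72 [ 0.5379 -0.0044  0.072 ]
[[0.522, -0.033], [0.506, -0.02], [0.552, 0.024], [0.568, 0.01]] [0.021 0.064 0.021 0.063] [ 140.9   43.1  -40.1 -136.3]
wrist all [294.1 192.9] [ 259  157   73   71 2895] top [295.8 196.4] [ 270  172   53   50 1071] onz72 [ 0.5394 -0.0029  0.072 ]
[[0.508, -0.017], [0.555, 0.026], [0.569, 0.011], [0.522, -0.033]] [0.064 0.021 0.064 0.021] [  42.7  -47.4 -136.6  130.3]
('side', 'scene') [ 0.5362 -0.0047  0.0698]
('side', 'wrist') [ 0.538  -0.0032  0.0684]
('scene', 'wrist') [ 0.5393 -0.003   0.0744]
('side', 'scene', 'wrist') [ 0.5375 -0.004   0.0699]
```

```bash
cat >> h.py <<'E'
from scipy.spatial.transform import Rotation as Ro
th=np.radians(43); u=np.array([np.cos(th),np.sin(th),0]); Z=np.array([0,0,1.])
C=np.array([.538,-.0035,.047])
def Rt(az,ti):  # tool z tilted by ti from down towards azimuth az (deg); y horizontal
    u=np.array([np.cos(np.radians(az)),np.sin(np.radians(az)),0]);t=np.radians(ti)
    z=-np.cos(t)*Z+np.sin(t)*u; x=np.cos(t)*u+np.sin(t)*Z
    return np.column_stack([x,np.cross(z,x),z])
def delta(R,p):
    s=monitor.observe(); R0=Ro.from_euler('xyz',s['tool_rot']).as_matrix()
    print('dp mm',(R0.T@(p-s['tool_pos'])*1e3).round(1),'rot deg',np.degrees(Ro.from_matrix(R0.T@R).as_rotvec()).round(1),'target',p.round(4))
E
python3 -c "
from h import *
R=Rt(43,30); delta(R,C-R[:,2]*(.12-.019))"
```

```text
dp mm [-38.  -23.5  91.8] rot deg [-12.4  28.3  45.9] target [ 0.5011 -0.0379  0.1345]
```

Call:
move_arm([
  {"x": -0.019, "y": -0.012, "z": 0.03, "wx": -6, "wy": 14, "wz": 23, "hand": 1},
  {"x": -0.038, "y": -0.0235, "z": 0.06, "wx": -12.4, "wy": 28.3, "wz": 45.9, "hand": 1},
  {"x": -0.038, "y": -0.0235, "z": 0.092, "wx": -12.4, "wy": 28.3, "wz": 45.9, "hand": 1},
  {"x": -0.038, "y": -0.0235, "z": 0.092, "wx": -12.4, "wy": 28.3, "wz": 45.9, "hand": 1},
  {"x": -0.038, "y": -0.0235, "z": 0.092, "wx": -12.4, "wy": 28.3, "wz": 45.9, "hand": 1},
  {"x": -0.038, "y": -0.0235, "z": 0.092, "wx": -12.4, "wy": 28.3, "wz": 45.9, "hand": 1},
  {"x": -0.038, "y": -0.0235, "z": 0.092, "wx": -12.4, "wy": 28.3, "wz": 45.9, "hand": 1},
  {"x": -0.038, "y": -0.0235, "z": 0.092, "wx": -12.4, "wy": 28.3, "wz": 45.9, "hand": 1},
])

```text
time: 1.15
tool_pos: [0.5021, -0.0378, 0.1351]
tool_rot: [3.138, -0.524, 0.754]
contact_force: [-0.6, 0.4, 0.4]
opening: 0.0919
```

```bash
python3 - <<'E'
from h import *
p,im=snap('wrist','wrist1.png'); R=Rt(43,30)
delta(R,C-R[:,2]*(.12-.019)); delta(R,C+R[:,2]*.019); print(monitor.observe()['qpos'].round(2))
for X in (C-u*.033+Z*.025,C+u*.033+Z*.025): cv2.circle(im,tuple(int(v) for v in proj(p,X)),3,(0,0,255),-1)
cv2.imwrite('pics/w1.png',im[:,:,::-1])
E
```

```text
dp mm [-1.1 -0.6  0.1] rot deg [ 0.1 -0.   0.2] target [ 0.5011 -0.0379  0.1345]
dp mm [ -1.1  -0.8 120.1] rot deg [ 0.1 -0.   0.2] target [0.5449 0.003  0.0305]
[-0.55  0.32  2.    0.73  0.81 -0.24]
```

View pics/w1.png

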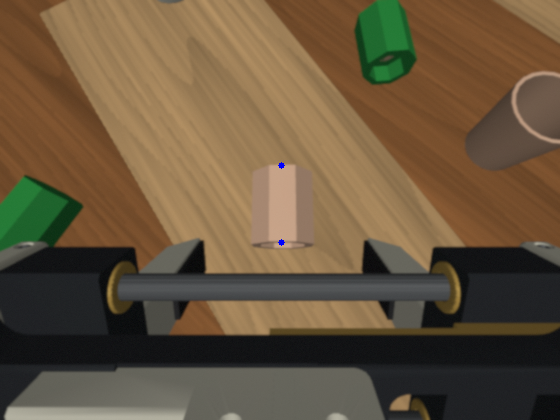

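The markers sit on the top-face ends at (281,165) and (281,242). The holder is centred and square between the jaws, and the well rim just shows at the near end. Next I'll advance and close.

Call:
move_arm([
  {"x": -0.001, "y": -0.0007, "z": 0.03, "hand": 1},
  {"x": -0.001, "y": -0.0007, "z": 0.06, "hand": 1},
  {"x": -0.001, "y": -0.0007, "z": 0.085, "hand": 1},
  {"x": -0.001, "y": -0.0007, "z": 0.105, "hand": 1},
  {"x": -0.001, "y": -0.0007, "z": 0.118, "hand": 1},
  {"x": -0.001, "y": -0.0007, "z": 0.12, "hand": 1},
  {"x": -0.001, "y": -0.0007, "z": 0.12, "hand": 1},
])

```text
schema error: expected keys x, y, z, wx, wy, wz, hand
```

Call:
move_arm([
  {"hand": 0.65},
  {"hand": 0.6},
  {"hand": 0.5},
  {"hand": 0.4},
  {"hand": 0.4},
  {"hand": 0.4},
  {"hand": 0.4},
  {"hand": 0.4},
], grip_force=25)

```text
schema error: expected keys x, y, z, wx, wy, wz, hand
```

Call:
move_arm([
  {"x": -0.001, "y": -0.0007, "z": 0.03, "wx": 0, "wy": 0, "wz": 0, "hand": 1},
  {"x": -0.001, "y": -0.0007, "z": 0.06, "wx": 0, "wy": 0, "wz": 0, "hand": 1},
  {"x": -0.001, "y": -0.0007, "z": 0.085, "wx": 0, "wy": 0, "wz": 0, "hand": 1},
  {"x": -0.001, "y": -0.0007, "z": 0.105, "wx": 0, "wy": 0, "wz": 0, "hand": 1},
  {"x": -0.001, "y": -0.0007, "z": 0.118, "wx": 0, "wy": 0, "wz": 0, "hand": 1},
  {"x": -0.001, "y": -0.0007, "z": 0.12, "wx": 0, "wy": 0, "wz": 0, "hand": 1},
  {"x": -0.001, "y": -0.0007, "z": 0.12, "wx": 0, "wy": 0, "wz": 0, "hand": 1},
])

```text
time: 2.08
tool_pos: [0.5447, 0.0028, 0.0307]
tool_rot: [3.139, -0.525, 0.752]
contact_force: [0.2, -0.8, -0.5]
opening: 0.0917
```

Call:
move_arm([
  {"x": 0, "y": 0, "z": 0, "wx": 0, "wy": 0, "wz": 0, "hand": 0.65},
  {"x": 0, "y": 0, "z": 0, "wx": 0, "wy": 0, "wz": 0, "hand": 0.6},
  {"x": 0, "y": 0, "z": 0, "wx": 0, "wy": 0, "wz": 0, "hand": 0.5},
  {"x": 0, "y": 0, "z": 0, "wx": 0, "wy": 0, "wz": 0, "hand": 0.4},
  {"x": 0, "y": 0, "z": 0, "wx": 0, "wy": 0, "wz": 0, "hand": 0.4},
  {"x": 0, "y": 0, "z": 0, "wx": 0, "wy": 0, "wz": 0, "hand": 0.4},
  {"x": 0, "y": 0, "z": 0, "wx": 0, "wy": 0, "wz": 0, "hand": 0.4},
  {"x": 0, "y": 0, "z": 0, "wx": 0, "wy": 0, "wz": 0, "hand": 0.4},
], grip_force=25)

```text
time: 3.08
tool_pos: [0.5445, 0.0028, 0.0305]
tool_rot: [3.14, -0.525, 0.751]
contact_force: [-1.3, -1.5, 3.3]
opening: 0.0537
```

```bash
python3 - <<'E'
from h import *
s=monitor.observe(); print(s['opening'],s['contact_force'])
delta(Rt(43,30),s['tool_pos']+[0,0,.2]); delta(Rt(0,30),np.array([.50,0,.25]))
E
```

```text
0.05368735593128309 [-1.29991304 -1.49931099  3.2873182 ]
dp mm [ 100.2    0.3 -173.1] rot deg [ 0.1 -0.1  0. ] target [0.5445 0.0028 0.2305]
dp mm [  80.2  -28.  -207.3] rot deg [-21.4  -0.1  37.2] target [0.5  0.   0.25]
```

The opening of 53.7 mm matches the 54 mm flats. Next I'll lift straight up.

Call:
move_arm([
  {"x": 0.005, "y": 0, "z": -0.0087, "wx": 0, "wy": 0, "wz": 0, "hand": 0.4},
  {"x": 0.015, "y": 0, "z": -0.026, "wx": 0, "wy": 0, "wz": 0, "hand": 0.4},
  {"x": 0.03, "y": 0, "z": -0.052, "wx": 0, "wy": 0, "wz": 0, "hand": 0.4},
  {"x": 0.05, "y": 0, "z": -0.0866, "wx": 0, "wy": 0, "wz": 0, "hand": 0.4},
  {"x": 0.07, "y": 0, "z": -0.121, "wx": 0, "wy": 0, "wz": 0, "hand": 0.4},
  {"x": 0.09, "y": 0, "z": -0.156, "wx": 0, "wy": 0, "wz": 0, "hand": 0.4},
  {"x": 0.1, "y": 0, "z": -0.173, "wx": 0, "wy": 0, "wz": 0, "hand": 0.4},
  {"x": 0.1, "y": 0, "z": -0.173, "wx": 0, "wy": 0, "wz": 0, "hand": 0.4},
])

```text
time: 4.08
tool_pos: [0.5444, 0.0029, 0.2309]
tool_rot: [3.138, -0.525, 0.752]
contact_force: [0.0, 0.7, -2.5]
opening: 0.0541
```

```bash
python3 - <<'E'
from h import *
s=monitor.observe(); print(s['opening'],s['contact_force'],s['qpos'].round(2))
delta(Rt(0,30),np.array([.50,0,.25]))
E
```

```text
0.05406798500382649 [ 0.01770679  0.72583111 -2.47138574] [-0.42  0.23  1.8   0.59  0.97  0.1 ]
dp mm [-20.2 -28.2 -33.9] rot deg [-21.4  -0.2  37.3] target [0.5  0.   0.25]
```

Call:
move_arm([
  {"x": -0.005, "y": -0.007, "z": -0.0085, "wx": -5.3, "wy": 0, "wz": 9.3, "hand": 0.4},
  {"x": -0.01, "y": -0.014, "z": -0.017, "wx": -10.6, "wy": 0, "wz": 18.6, "hand": 0.4},
  {"x": -0.015, "y": -0.021, "z": -0.026, "wx": -16, "wy": 0, "wz": 28, "hand": 0.4},
  {"x": -0.02, "y": -0.028, "z": -0.034, "wx": -21.4, "wy": -0.2, "wz": 37.3, "hand": 0.4},
  {"x": -0.02, "y": -0.028, "z": -0.034, "wx": -21.4, "wy": -0.2, "wz": 37.3, "hand": 0.4},
  {"x": -0.02, "y": -0.028, "z": -0.034, "wx": -21.4, "wy": -0.2, "wz": 37.3, "hand": 0.4},
])

```text
time: 4.82
tool_pos: [0.4988, 0.001, 0.2478]
tool_rot: [-3.141, -0.518, 0.002]
contact_force: [-0.5, 1.2, -3.3]
opening: 0.0538
```

```bash
python3 - <<'E'
from h import *
s=monitor.observe(); print(s['opening'],s['contact_force'],s['qpos'].round(2))
R=Rt(0,-60); g=np.array([.50,0,.27]); delta(R,g+R[:,2]*.019); print(R.round(2))
E
```

```text
0.05382466494556215 [-0.49980117  1.17478068 -3.30273885] [-0.22  0.02  1.99  0.19  0.63  1.22]
dp mm [ -7.    1.  -18.6] rot deg [ -0.  -89.7   0.1] target [0.4835 0.     0.2605]
[[ 0.5   0.   -0.87]
 [ 0.   -1.   -0.  ]
 [-0.87  0.   -0.5 ]]
```

Call:
move_arm([
  {"x": -0.001, "y": 0, "z": -0.002, "wx": 0, "wy": -9, "wz": 0, "hand": 0.4},
  {"x": -0.002, "y": 0, "z": -0.004, "wx": 0, "wy": -18, "wz": 0, "hand": 0.4},
  {"x": -0.003, "y": 0, "z": -0.006, "wx": 0, "wy": -27, "wz": 0, "hand": 0.4},
  {"x": -0.004, "y": 0, "z": -0.008, "wx": 0, "wy": -36, "wz": 0, "hand": 0.4},
  {"x": -0.005, "y": 0, "z": -0.01, "wx": 0, "wy": -45, "wz": 0, "hand": 0.4},
  {"x": -0.005, "y": 0, "z": -0.01, "wx": 0, "wy": -45, "wz": 0, "hand": 0.4},
])

```text
time: 5.58
tool_pos: [0.4919, 0.0, 0.2524]
tool_rot: [-3.138, 0.268, 0.002]
contact_force: [0.3, -0.0, -2.7]
opening: 0.0536
```

```bash
python3 - <<'E'
from h import *
s=monitor.observe(); print(s['opening'],s['contact_force'],s['qpos'].round(2))
R=Rt(0,-60); g=np.array([.50,0,.27]); delta(R,g+R[:,2]*.019)
E
```

```text
0.053579181369364515 [ 0.26547044 -0.02119564 -2.70364555] [-0.13  0.43  1.35 -0.03  1.63  1.44]
dp mm [-10.2   0.   -5.6] rot deg [ -0.1 -44.6   0.2] target [0.4835 0.     0.2605]
```

Call:
move_arm([
  {"x": -0.002, "y": 0, "z": -0.001, "wx": 0, "wy": -9, "wz": 0, "hand": 0.4},
  {"x": -0.004, "y": 0, "z": -0.002, "wx": 0, "wy": -18, "wz": 0, "hand": 0.4},
  {"x": -0.006, "y": 0, "z": -0.003, "wx": 0, "wy": -27, "wz": 0, "hand": 0.4},
  {"x": -0.008, "y": 0, "z": -0.004, "wx": 0, "wy": -36, "wz": 0, "hand": 0.4},
  {"x": -0.01, "y": 0, "z": -0.0055, "wx": 0, "wy": -44.6, "wz": 0, "hand": 0.4},
  {"x": -0.01, "y": 0, "z": -0.0055, "wx": 0, "wy": -44.6, "wz": 0, "hand": 0.4},
  {"x": -0.01, "y": 0, "z": -0.0055, "wx": 0, "wy": -44.6, "wz": 0, "hand": 0.4},
  {"x": -0.01, "y": 0, "z": -0.0055, "wx": 0, "wy": -44.6, "wz": 0, "hand": 0.4},
])

```text
time: 6.58
tool_pos: [0.4824, 0.0, 0.2652]
tool_rot: [-3.14, 1.036, 0.001]
contact_force: [1.1, -0.3, -3.3]
opening: 0.0537
```

```bash
python3 - <<'E'
from h import *
s=monitor.observe(); print(s['opening'],s['contact_force'],s['qpos'].round(2))
R=Rt(0,-60); g=np.array([.50,0,.27]); delta(R,g+R[:,2]*.019)
a=[]
for n in("side","scene"):
    p,im=snap(n,n+'2.png'); x,y=(int(v) for v in proj(p,g)); x=min(max(x,60),500);y=min(max(y,60),360)
    a.append(cv2.resize(im[y-60:y+60,x-60:x+60],(400,400),interpolation=cv2.INTER_CUBIC))
cv2.imwrite('pics/c2.png',np.hstack(a)[:,:,::-1])
E
```

```text
0.05368186103644594 [ 1.09231538 -0.32051961 -3.25374049] [-0.1   0.88  0.89 -0.13  2.4   1.42]
dp mm [4.7 0.  1.4] rot deg [-0.  -0.6  0. ] target [0.4835 0.     0.2605]
```

View pics/c2.png

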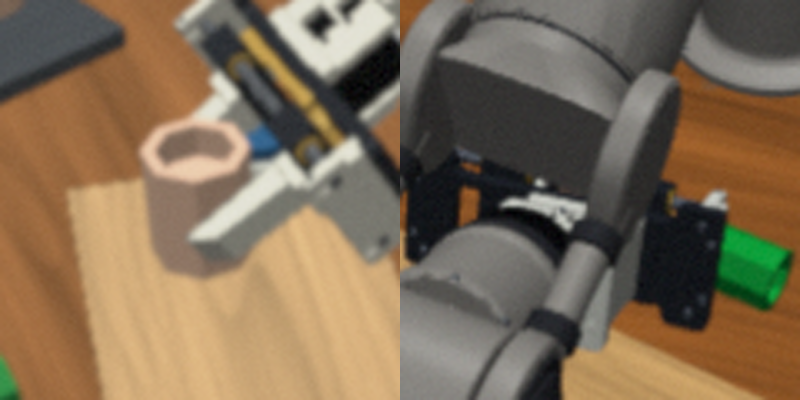

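The side view shows the holder held by its sides with the well mouth up, rim centred at crop (195,150). The scene view is blocked by the arm. I'll let it settle, then check tilt, slip, rest and the bystanders.

Call:
move_arm([
  {"x": 0, "y": 0, "z": 0, "wx": 0, "wy": 0, "wz": 0, "hand": 0.4},
  {"x": 0, "y": 0, "z": 0, "wx": 0, "wy": 0, "wz": 0, "hand": 0.4},
  {"x": 0, "y": 0, "z": 0, "wx": 0, "wy": 0, "wz": 0, "hand": 0.4},
  {"x": 0, "y": 0, "z": 0, "wx": 0, "wy": 0, "wz": 0, "hand": 0.4},
], grip_force=25)

```text
time: 7.18
tool_pos: [0.4825, 0.0001, 0.2636]
tool_rot: [-3.141, 1.043, -0.0]
contact_force: [0.2, 0.2, -3.1]
opening: 0.0538
```

```bash
python3 - <<'E'
from h import *
p,im=snap('side','side3.png'); s=monitor.observe(); print(s['opening'],s['tool_pos'],s['contact_force'],abs(s['qvel']).max())
R=Ro.from_euler('xyz',s['tool_rot']).as_matrix(); g=s['tool_pos']-R[:,2]*.019
w=R@Rt(0,30).T@np.array([-1,0,0]); print('grasp',g.round(4),'expected well dir',w.round(3))
c=g-np.array([0,0,.0]); x,y=(int(v) for v in proj(p,g)); o=np.array([x-40,y-40])
cr=cv2.resize(im[y-40:y+40,x-40:x+40],(600,600),interpolation=cv2.INTER_CUBIC)
k=np.arange(0,360,45)+22.5; r=.027/np.cos(np.pi/8)
for h in(.033,-.033):
  for a in np.radians(k):
    q=(proj(p,g+np.array([r*np.cos(a),r*np.sin(a),h]))-o+.5)*7.5
    cv2.circle(cr,tuple(int(v) for v in q),4,(0,0,255),-1)
cv2.imwrite('pics/c3.png',cr[:,:,::-1])
# bystanders: compare blue / beaker areas before-after
b=cv2.imread('pics/side0.png'); d=cv2.absdiff(b,im[:,:,::-1].copy()).max(2)
print('glazed diff',d[290:350,275:325].max(),'beaker diff',d[200:250,370:410].max())
E
```

```text
0.05374458979138901 [4.82483763e-01 5.61849784e-05 2.63555859e-01] [ 0.11598804 -0.03966378 -2.35530776] 0.0011651272145391783
grasp [0.4989 0.     0.2731] expected well dir [-0.005 -0.     1.   ]
glazed diff 14 beaker diff 8
```

View pics/c3.png

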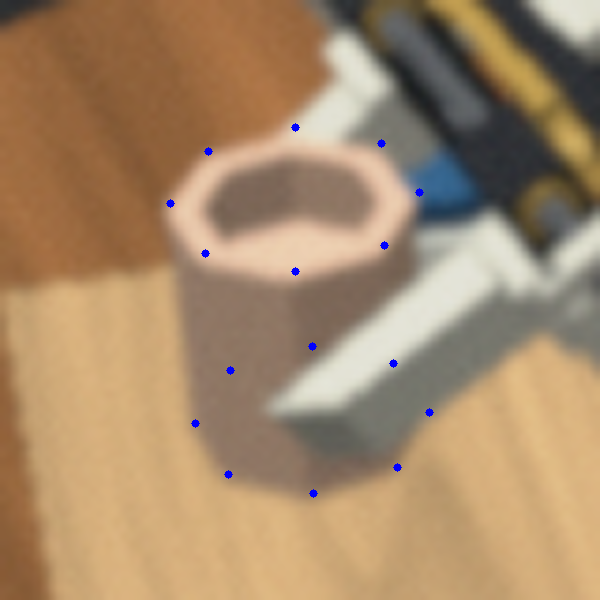

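The predicted upright outline matches the picture to about 1 px at the rim and base corners. I'll check the jar in the pictures I already have, then hand in.

```bash
python3 - <<'E'
from h import *
d=cv2.absdiff(cv2.imread('pics/scene0.png'),cv2.imread('pics/scene2.png')).max(2)
print('jar',d[258:298,340:380].max(),'beaker',d[250:290,155:190].max(),'glazed',d[148:185,160:190].max())
print(robot.hand_in())
E
```

```text
jar 11 beaker 12 glazed 171
the job is handed in; nothing more can be done
None
```

The pink holder is gripped round its sides with the well facing straight up, and I've handed the job in. I found the well by looking, not by feeling. The side camera showed the open well at the end facing the robot, the scene camera showed the opposite end flat, and the wrist view agreed. The final close-up shows the well mouth on top.

I gripped the holder on its two upright flats, lifted it, and turned it well-up in the air.

**Last checks, at about 7.2 s:**
- **Grip:** the fingers are 53.7 mm apart, against 54 mm across the flats. The wrist force was about 2.4–3.1 N, which fits a 0.3 kg load held clear of the board.
- **Height:** the grasp point is 0.273 m above the table, well over the 0.145 m needed.
- **Tilt:** the tool pose puts it under 0.01 rad off vertical. The predicted upright outline matched the picture to about 1 px.
- **Stillness:** the arm's joint speeds were about 0.001 rad/s.

**Other objects:**
- **Jar and beaker:** unchanged from the start in the scene view; the beaker also in the side view.
- **Blue holder:** unchanged in the side view, but its patch in the scene view changed a lot (171 out of 255). The arm covers much of that view now, so this is probably the arm in the way, but I did not look closer. The gripper was never sent near it.

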